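Square up the bread board and open the bread bin

ROBOT

A 6-joint arm with a two-finger parallel gripper is mounted at the origin on the work surface. World frame = base frame: x ahead of the robot, y to its left, z up, the work surface at z = 0. Lengths are in mm, angles in rad, forces in N, time in s.
With the tool pointing down it reaches from about 400 to 925 mm from the base axis. Payload 12.5 kg.
Tool frame: the origin (TCP) lies midway between the tips of the shut fingers; the grasp point (between the pads) lies 19 mm behind it (env.tcp_to_grasp is the distance from the TCP to the grasp point, in mm); z points along the fingers, y is the line along which they close (so a half turn about z gives the same grasp; the last joint's range is limited). The gripper opens to 95 mm and grips with 3 to 60 N. Pads are 20 mm wide; open, the fingers measure 119 mm over their backs; the gripper's body (75 mm by 180 mm) begins 59 mm behind the grasp point.
Start: joints at [1.188, 0.491, 1.559, -0, 1.092, -0.106], TCP at [170.782, 601.232, 214.661] pointing down, gripper open.
Joint ranges: [-3.1, 3.1], [-0.84, 2.19], [0.05, 2.79], [-1.13, 4.28], [0.06, 2.93], [-2.69, 2.69]. Speed limits (rad/s): [2.22, 2.22, 2.79, 3.14, 3.14, 3.14].

INTERFACE

Orientations are given as [roll, pitch, yaw] about the fixed x, y, z axes, in that order (R = Rz(yaw) Ry(pitch) Rx(roll)).
In Python, from cell import env gives the robot as it stands. The module is installed in compiled form; this text tells all that it offers.
- The arm moves only by the tool step_arm, never from a script. Its argument "plan" is a list that holds one entry, the list of rows, each a list of 5 numbers: the shift along the tool's x, y, z in mm, then the turn about the tool's z in degrees, then the opening, from -1 (shut) to 1 (fully open). A call has 1 to 8 rows; each row is the pose to reach, as a shift and turn from the pose commanded when the call began, along the tool's axes at that moment; what a row does not reach only later rows make up. A row lasts 1/12 s, in which the tool goes at most 41.7 mm and 7.16 degrees, less where a joint would pass 70% of its speed; a pose out of reach is approached as far as the arm can. A call with a gripper value outside its range is refused whole. The fingers move at their own pace and stop on an object; the grip force is fixed at half the most. Time passes only in rows, so rows that repeat a pose let the fingers close. It gives the time, the measured TCP pose, the force, the opening and the grip force at its end, in the units of the state.
- env.state(): the state, without advancing time (a new reading comes with each control period).
- env.read_camera(name): name is "scene" or "side" or "wrist"; returns the picture (400x640x3 uint8, blue, green, red); there is no depth.
- env.get_calibration(name): a dict with "K" (3x3 intrinsics, pixels), "extrinsics" (4x4, takes a point from world to camera coordinates). Camera axes: x right, y up, looking along -z (the intrinsics and any distortion apply to the point x, -y, -z); pixel columns grow to the right and rows downward; lengths in mm; the calibration is good to about 2 mm. A picture is of the moment at which its call begins: read the wrist's pose just before it. get_calibration takes no time and is no camera call; for the wrist camera it gives the pose at the moment of the call.
- env.job_done(): hands the job in; it is judged then, once.
The state is a dict: "t": time; "joints": joint angles; "qvel": joint speeds; "tau": joint torques, N m; "eef_pos": TCP position; "tcp_rot": TCP orientation; "ft_force": force on the tool from outside, world axes, zero at the start; "moment": the same for the moment, N m; "opening": opening from 0.0 (shut) to 1.0 (fully open); "grip_force": force on a finger pad.
Only numpy, scipy, OpenCV 4.12 (cv2) and the standard library are available. Lean on these libraries where they do the work, as an engineer would, in place of code of your own. Each camera call takes 0.05 s, during which the arm holds its last target. There are 200 camera calls.

TASK

Get the bread corner ready: keeping the wooden board flat on the worktop and on its steel pin, swing it round the pin until it lies parallel to the side of the bread bin, its free end pointing towards the back of the bin. Also raise the bin's lid to at least 60 degrees, so that it stands open by itself on its stays. Leave the mug and the tumbler where they stand.

Things in the scene. Friction and masses are not known exactly. Their poses are not given: they have to be found in the camera images.
- bin: open-topped brushed-steel bread bin fixed to the worktop, 150 (x) x 220 (y) x 110 mm high without lid, walls 5 mm. Origin at the centre of its underside, on the worktop; x runs from its front to its back (hinge side), y to its left side (seen from the front), z up.
- bin_lid (a joint): angle of the bin's wooden lid (8 mm thick, 0.22 kg with its bar), hinged along the back top rim: 0 shut, grows as it opens upward and backward, stop at 1.3 rad. Friction stays hold it at whatever angle it is left; raising it takes a few newtons at the bar.
- bin_lid_handle (a point): middle of the dark steel bar handle on the lid: a round bar 11 mm thick, 110 mm long, lying along the bin's y near the lid's front edge, on two 8 mm posts 85 mm apart. With the lid shut it lies 120 mm in front of the hinge line and 43 mm above it (bar underside about 30 mm above the lid); this point moves with the lid on an arc about the hinge line. The free gap under the bar takes fingertips.
- bin_lid_hinge (a point): centre of the lid's hinge line, at the back top rim of the bin; the line runs along the bin's y. The lid swings about it.
- pin: fixed upright steel pivot pin, 12 mm diameter, 42 mm high, standing in the worktop on the right of the bin. Origin on its axis, on the worktop.
- board: loose wooden bread board, 18 mm thick, 200 mm long, about 0.25 kg, lying flat on the worktop with the 17 mm hole of its handle over the pin. Origin on the hole's axis, at the underside; its x axis points from the hole along the board to its free end, z up. The handle is 50 x 50 mm centred on the hole; the blade, 150 mm long x 100 mm wide, runs from x = 25 to x = 175 mm. It slides and turns freely about the pin under a push of a few newtons.
- board_mid (a point): centre of the board's blade, half-way up: 100 mm along the board's x from the hole, 9 mm above the underside; same axes as the board.
- mug_mid (a point): centre, half-way up, of a white ceramic mug, 80 mm diameter without its ear handle, 95 mm high, standing in front of the bin: leave alone.
- tumbler_mid (a point): centre, half-way up, of a glass tumbler, 68 mm diameter, 100 mm high, standing beside the bin, to its left: leave alone.

How it is judged (in metres and radians):
At the end, for the whole second after the job is handed in: The board lies flat and at rest, its hole over the pin, its long axis parallel to the bin's sides within 0.1 rad (about 6 degrees), free end towards the bin's back; the lid stands still, open by at least 0.95 rad (about 54 degrees) (angle between the x axis of board and the x axis of bin, either way round below 0.1 rad and x of board_mid in the frame of bin above 0 m and horizontal distance between board and pin below 0.008 m and angle between board's own z axis and vertical below 0.05 rad and height (world z) of board_mid below 0.016 m and linear speed of board below 0.02 m/s and value of joint bin_lid above 0.95 rad and not (velocity of joint bin_lid below -0.05 rad/s) and velocity of joint bin_lid below 0.05 rad/s); the robot touches nothing.
It fails at once if the mug or the tumbler is shifted by more than 40 mm or tipped (distance of any of mug_mid, tumbler_mid from where it was at the start of the episode above 0.04 m or angle between any of mug_mid, tumbler_mid's own z axis and vertical above 0.6 rad).
It fails at once if the board is lifted off the worktop or off its pin (height (world z) of board_mid above 0.035 m or horizontal distance between board and pin above 0.015 m).
It also fails if it takes over 56 s, if anything falls off the work surface, if the arm or the gripper's body presses on something with over 40 N, if the wrist force passes 120 N, or if a joint passes its speed limit or range.

## Working session

There is one attempt and no reset: what is moved stays moved. The work goes in short steps, Python scripts to look and compute and a tool call to move; the robot and the scene stay as the last step left them, time stands still between calls to the robot, and variables do not carry over. Pictures are saved under pics/ and viewed, at most 10 in all, crops included, and the job is handed in when it is done.

Besides the shell and the picture viewer there is one more tool, called after "Emit:" as name(argument=value, ...) on one line, values as JSON. step_arm: Moves the arm, as the interface text tells. Its arguments: {"type":"object","properties":{"plan":{"type":"array"}},"required":["plan"]}

```bash
mkdir -p pics; python3 - <<'E'
from cell import env
import cv2
for n in("scene","side"):
    cv2.imwrite(f"pics/{n}0.png",env.read_camera(n)); c=env.get_calibration(n);print(n,c)
s=env.state();print({k:s[k] for k in("t","eef_pos","tcp_rot","ft_force","opening")})
E
```

```text
scene {'K': array([[506.80723789,   0.        , 322.9860249 ],
       [  0.        , 506.80723789, 193.72535532],
       [  0.        ,   0.        ,   1.        ]]), 'extrinsics': array([[ 8.38676789e-01,  5.44546361e-01,  9.51331620e-03,
        -5.18734897e+02],
       [-3.42925615e-01,  5.14421636e-01,  7.85984989e-01,
         4.41546680e+01],
       [ 4.23111410e-01, -6.62449727e-01,  6.18172382e-01,
        -1.37779487e+03],
       [ 0.00000000e+00,  0.00000000e+00,  0.00000000e+00,
         1.00000000e+00]])}
side {'K': array([[418.87661965,   0.        , 317.29445604],
       [  0.        , 418.87661965, 198.40892866],
       [  0.        ,   0.        ,   1.        ]]), 'extrinsics': array([[ 9.99890065e-01,  4.11261822e-03, -1.42458814e-02,
        -5.19275751e+02],
       [ 5.81267954e-03,  7.75145652e-01,  6.31755832e-01,
        -1.48595732e+02],
       [ 1.36408036e-02, -6.31769187e-01,  7.75036530e-01,
        -8.55383627e+02],
       [ 0.00000000e+00,  0.00000000e+00,  0.00000000e+00,
         1.00000000e+00]])}
{'t': 0.1, 'eef_pos': array([170.70966423, 601.02443896, 214.12359725]), 'tcp_rot': array([-3.14062971e+00, -8.86815967e-05,  2.86480356e+00]), 'ft_force': array([-0.07436326,  0.03704069, -0.19471394]), 'opening': 1.0007523579317352}
```

View pics/scene0.png

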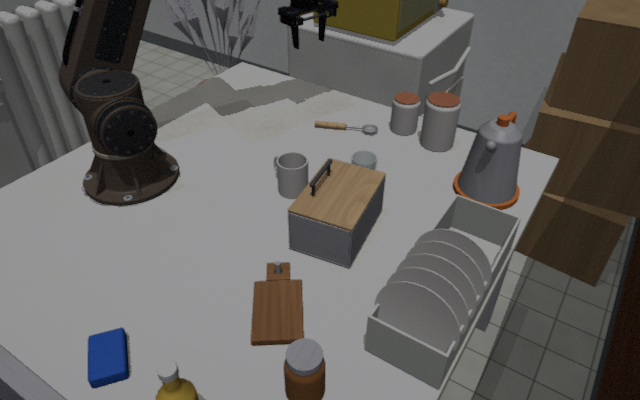

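View pics/side0.png

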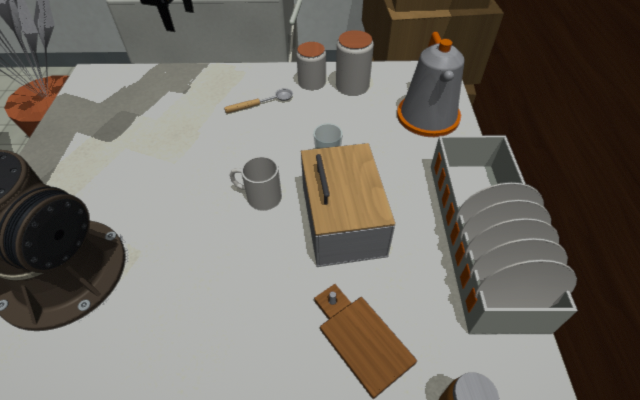

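```bash
python3 - <<'E'
import cv2
a=cv2.imread("pics/scene0.png")[145:350,240:400];cv2.imwrite("pics/sc.png",cv2.resize(a,None,fx=2.9,fy=2.9,interpolation=2))
a=cv2.imread("pics/side0.png")[120:400,225:425];cv2.imwrite("pics/si.png",cv2.resize(a,None,fx=2.1,fy=2.1,interpolation=2))
E
```

```text
(no output)
```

View pics/sc.png

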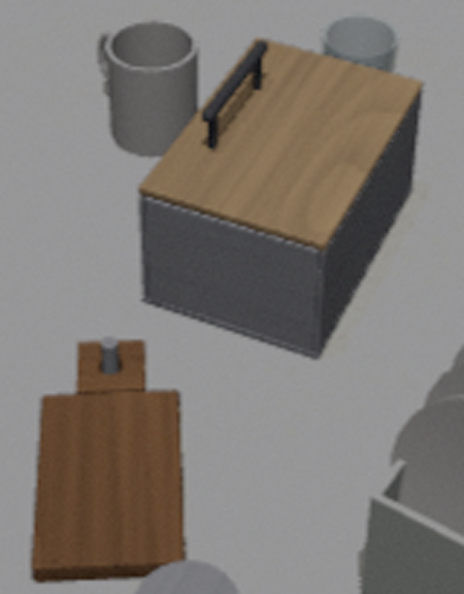

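View pics/si.png

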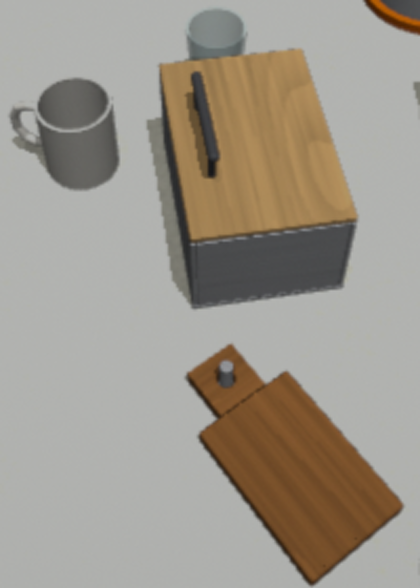

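```bash
cat >h.py <<'E'
import numpy as np
from cell import env
def uv(n,P):
    c=env.get_calibration(n);K=c["K"];P=np.atleast_2d(P)
    p=P@c["extrinsics"][:3,:3].T+c["extrinsics"][:3,3]; p=p*[1,-1,-1]
    q=p@K.T; return q[:,:2]/q[:,2:]
def atz(n,px,z):
    c=env.get_calibration(n);K=c["K"];R=c["extrinsics"][:3,:3];t=c["extrinsics"][:3,3]
    d=np.linalg.inv(K)@[px[0],px[1],1];d=R.T@(d*[1,-1,-1]);o=-R.T@t
    return (o+d*(z-o[2])/d[2])
sc=lambda u,v:(240+u/2.9,145+v/2.9)
si=lambda u,v:(225+u/2.1,120+v/2.1)
E
python3 - <<'E'
from h import *
np.set_printoptions(precision=1,suppress=True)
def sh(nm,z,a,b):
    print(nm,z)
    for p in a: print('  sc',atz("scene",sc(*p),z)[:2],end='')
    print()
    for p in b: print('  si',atz("side",si(*p),z)[:2],end='')
    print()
sh("lid FR,BR,BL,FL",118,[(140,192),(326,247),(423,82),(257,40)],[(191,238),(355,219),(303,50),(161,66)])
sh("bot FR BR",0,[(145,301),(319,356)],[(196,307),(343,288)])
sh("bar R,L",153,[(207,114),(265,46)],[(214,157),(197,74)])
sh("board",18,[(42,397),(180,392),(184,560),(33,570)],[(200,435),(287,373),(402,506),(312,576)])
sh("pin",42,[(110,341)],[(227,363)])
sh("mug",95,[(153,45)],[(75,103)])
sh("tum",100,[(360,36)],[(216,27)])
E
```

```text
lid FR,BR,BL,FL 118
  sc [522.3   9. ]  sc [667.9  33.2]  sc [632.8 250. ]  sc [487.1 225.8]
  si [518.5   9.6]  si [662.6  28.9]  si [632.9 243.7]  si [486.6 221.7]
bot FR BR 0
  sc [519.1  13.7]  sc [664.7  38.6]
  si [521.4   9.5]  si [666.   30.2]
bar R,L 153
  sc [536.   77.7]  sc [524.2 178.5]
  si [539.   71.7]  si [523.8 174.8]
board 18
  sc [ 526.2 -122.1]  sc [606.7 -63.1]  sc [ 691.8 -180.7]  sc [ 614.9 -240.5]
  si [ 525.4 -126.1]  si [603.5 -68.8]  si [ 689.5 -185.9]  si [ 612.2 -239. ]
pin 42
  sc [548.4 -68.2]
  si [549.3 -70.8]
mug 95
  sc [398.  197.6]
  si [398.6 192.5]
tum 100
  sc [544.7 303.7]
  si [543.7 299.9]
```

```bash
cat >>h.py <<'E'
def go(x,y,z,yaw):
    s=env.state();p=np.array(s["eef_pos"]);w=s["tcp_rot"][2]
    d=np.array([x,y,z])-p;X=np.array([np.cos(w),np.sin(w)]);Y=np.array([np.sin(w),-np.cos(w)])
    t=-(yaw-np.degrees(w));t=(t+180)%360-180
    print("at",p.round(1),np.degrees(w).round(1),"shift",np.round([d[:2]@X,d[:2]@Y,-d[2],t],1))
E
python3 - <<'E'
from h import *
from scipy.optimize import least_squares as ls
for nm,a,b in(("jar top",(305,352),(472,386)),("rack near-left top",(371,318),(471,309)),("rack far-left top",(455,200),(441,138))):
    print(nm,ls(lambda P:np.r_[(uv("scene",P)-a).ravel(),(uv("side",P)-b).ravel()],[700,-200,80]).x.round())
go(530.5,124,200,98.6)
E
```

```text
jar top [ 746. -250.  103.]
rack near-left top [ 789. -108.   63.]
rack far-left top [799. 282.  94.]
at [170.7 601.  214.1] 164.1 shift [-476.5 -360.5   14.1   65.5]
```

Emit:
step_arm(plan=[[[-477,-360,14,65.5,0],[-477,-360,14,65.5,0],[-477,-360,14,65.5,0],[-477,-360,14,65.5,0],[-477,-360,14,65.5,0],[-477,-360,14,65.5,0],[-477,-360,14,65.5,0],[-477,-360,14,65.5,0]]])

```text
t: 0.77
eef_pos: [372.5, 333.6, 206.7]
tcp_rot: [-3.141, -0.0, 1.859]
ft_force: [0.7, 0.8, -0.7]
opening: 0.521
grip_force: 0.0
```

Emit:
step_arm(plan=[[[0,0,0,0,-0.4]]])

```text
t: 0.85
eef_pos: [375.0, 330.9, 206.6]
tcp_rot: [-3.142, 0.001, 1.852]
ft_force: [-0.5, 0.9, -0.8]
opening: 0.476
grip_force: 0.0
```

```bash
python3 -c "
from h import *
go(530.5,124,200,98.6)"
```

```text
at [375.  330.9 206.6] 106.1 shift [-241.9   91.9    6.6    7.5]
```

Emit:
step_arm(plan=[[[-242,92,6,7.5,-0.4],[-242,92,6,7.5,-0.4],[-242,92,6,7.5,-0.4],[-242,92,6,7.5,-0.4],[-242,92,6,7.5,-0.4],[-242,92,6,7.5,-0.4],[-242,92,6,7.5,-0.4],[-242,92,6,7.5,-0.4]]])

```text
t: 1.52
eef_pos: [531.1, 128.5, 200.2]
tcp_rot: [-3.141, 0.0, 1.731]
ft_force: [-0.3, -0.0, -0.5]
opening: 0.297
grip_force: 0.0
```

```bash
python3 - <<'E'
from h import *;import cv2
go(530.5,124,143,98.6)
cv2.imwrite("pics/w1.png",env.read_camera("wrist"))
B=[[530.5+s*8,124-s*55,153] for s in(1,0,-1)]
print(uv("wrist",B).round())
E
```

```text
at [531.1 128.5 200.2] 99.2 shift [-4.4 -1.4 57.2  0.6]
[[317. 294.]
 [318. 223.]
 [319. 142.]]
```

View pics/w1.png

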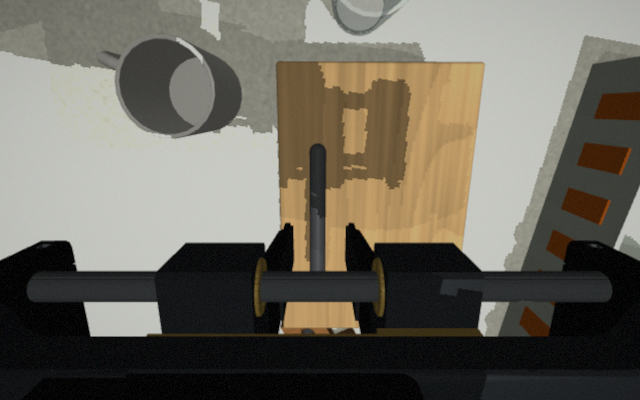

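The wrist view shows the bar (far end at pixel 318,146, predicted 319,142) centred between the fingers. I will descend and grip it.

Emit:
step_arm(plan=[[[-2,-1,30,0.6,-0.4],[-2,-1,59,0.6,-0.4],[-2,-1,59,0.6,-0.4],[-2,-1,59,0.6,-1],[-2,-1,59,0.6,-1],[-2,-1,59,0.6,-1],[-2,-1,59,0.6,-1],[-2,-1,59,0.6,-1]]])

```text
t: 2.23
eef_pos: [529.6, 128.9, 143.0]
tcp_rot: [3.14, -0.001, 1.724]
ft_force: [-0.9, 4.2, 1.8]
opening: 0.109
grip_force: 30.0
```

```bash
python3 - <<'E'
from h import *
for d in (7,14,21,28,35,42,48,54,60,66,68):
    t=np.radians(d);print(d,"y",round(120-(120*np.cos(t)-43*np.sin(t)),1),"up",round(120*np.sin(t)+43*np.cos(t)-43,1))
E
```

```text
7 y 6.1 up 14.3
14 y 14.0 up 27.8
21 y 23.4 up 40.1
28 y 34.2 up 51.3
35 y 46.4 up 61.1
42 y 59.6 up 69.3
48 y 71.7 up 74.9
54 y 84.3 up 79.4
60 y 97.2 up 82.4
66 y 110.5 up 84.1
68 y 114.9 up 84.4
```

Emit:
step_arm(plan=[[[0,3,-7,0,-1],[0,6,-14,0,-1],[0,10,-21,0,-1],[0,14,-28,0,-1],[0,18.5,-34,0,-1],[0,23.5,-40,0,-1],[0,29,-46,0,-1],[0,34,-51,0,-1]]])

```text
t: 2.9
eef_pos: [560.9, 133.8, 193.7]
tcp_rot: [-3.136, -0.001, 1.723]
ft_force: [-11.7, 3.4, 5.3]
opening: 0.107
grip_force: 30.0
```

Emit:
step_arm(plan=[[[0,6,-5,0,-1],[0,12,-10,0,-1],[0,19,-14,0,-1],[0,25.5,-18,0,-1],[0,31.5,-21,0,-1],[0,37.5,-24,0,-1],[0,44,-26,0,-1],[0,50,-28,0,-1]]])

```text
t: 3.57
eef_pos: [611.8, 141.2, 222.9]
tcp_rot: [-3.141, -0.0, 1.724]
ft_force: [-6.9, 2.0, 5.1]
opening: 0.11
grip_force: 30.0
```

Emit:
step_arm(plan=[[[0,6,-2,0,-1],[0,13,-3,0,-1],[0,20,-4.5,0,-1],[0,26,-5,0,-1],[0,30,-5,0,-1],[0,30,-5,0,-1]]])

```text
t: 4.07
eef_pos: [642.8, 145.7, 227.8]
tcp_rot: [3.14, -0.0, 1.723]
ft_force: [-1.3, 2.3, 6.8]
opening: 0.109
grip_force: 30.0
```

Emit:
step_arm(plan=[[[0,0,0,0,-0.4],[0,0,0,0,-0.4],[0,0,0,0,-0.4],[0,0,-15,0,-0.4],[0,0,-50,0,-0.4],[0,0,-85,0,-0.4],[0,0,-110,0,-0.6],[0,0,-110,0,-1]]])

```text
t: 4.73
eef_pos: [643.1, 145.7, 341.9]
tcp_rot: [3.133, 0.0, 1.723]
ft_force: [-0.0, -0.4, 0.6]
opening: 0.207
grip_force: 0.0
```

```bash
python3 - <<'E'
from h import *;import cv2
a=env.read_camera("side");cv2.imwrite("pics/s2.png",a)
pin=np.array([549,-69.5])
# tool centre rides r along, lateral off (shut fingers), per board angle
for th in(-53.4,-45,-35,-25,-15,-5,3,8.6):
    t=np.radians(th);d=np.array([np.cos(t),np.sin(t)]);n=np.array([d[1],-d[0]])
    print(th,(pin+115*d+(50+(30 if th<-50 else 12))*n).round(1))
go(561,-199,250,98.6)
E
```

```text
-53.4 [ 553.3 -209.5]
-45 [ 586.5 -194.7]
-35 [ 607.6 -186.2]
-25 [ 627.  -174.3]
-15 [ 644.  -159.2]
-5 [ 658.2 -141.3]
3 [ 667.1 -125.4]
8.6 [ 672.  -113.6]
at [642.5 145.6 338.8] 98.7 shift [-3.282e+02 -1.329e+02  8.880e+01  1.000e-01]
```

View pics/s2.png

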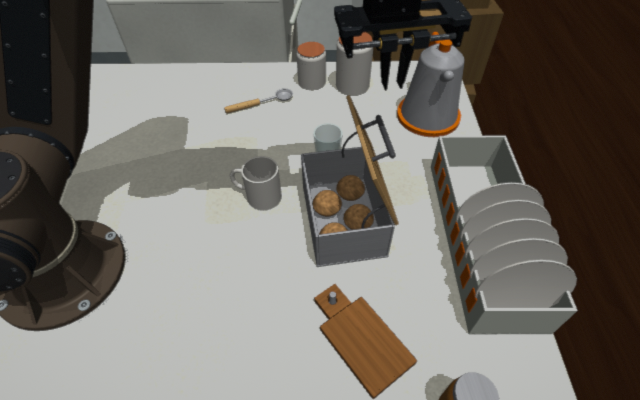

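The lid stands open at roughly 68 degrees. In the side view the board is unmoved, with its pin at pixel (333,298). Next I'll go to the board's south edge.

Emit:
step_arm(plan=[[[-338,-142,88,0,-1],[-338,-142,88,0,-1],[-338,-142,88,0,-1],[-338,-142,88,0,-1],[-338,-142,88,0,-1],[-338,-142,88,0,-1],[-338,-142,88,0,-1],[-338,-142,88,0,-1]]])

```text
t: 5.45
eef_pos: [561.9, -170.4, 256.4]
tcp_rot: [-3.14, -0.001, 1.723]
ft_force: [1.4, -0.6, 0.6]
opening: 0.005
grip_force: 0.0
```

Emit:
step_arm(plan=[[[0,0,0,0,-1],[0,0,0,0,-1]]])

```text
t: 5.62
eef_pos: [562.1, -170.5, 256.3]
tcp_rot: [-3.139, -0.002, 1.72]
ft_force: [0.2, 0.6, 1.1]
opening: 0.004
grip_force: 0.0
```

```bash
python3 -c "
from h import *
go(553.5,-209.5,8,98.6)"
```

```text
at [ 562.1 -170.5  256.3] 98.5 shift [-3.730e+01 -1.430e+01  2.483e+02 -1.000e-01]
```

Emit:
step_arm(plan=[[[-37,-14,0,0,-1],[-37,-14,40,0,-1],[-37,-14,80,0,-1],[-37,-14,120,0,-1],[-37,-14,160,0,-1],[-37,-14,200,0,-1],[-37,-14,235,0,-1],[-37,-14,246,0,-1]]])

```text
t: 6.28
eef_pos: [553.2, -205.1, 7.2]
tcp_rot: [-3.136, -0.004, 1.725]
ft_force: [-1.3, -0.1, -0.3]
opening: 0.004
grip_force: 0.0
```

Emit:
step_arm(plan=[[[0,0,0,0,-1]]])

```text
t: 6.37
eef_pos: [554.1, -205.8, 9.5]
tcp_rot: [-3.137, -0.003, 1.725]
ft_force: [-0.5, 0.4, 0.1]
opening: 0.003
grip_force: 0.0
```

```bash
python3 - <<'E'
from h import *
for p in((586.5,-194.7),(607.6,-186.2),(627,-174.3),(644,-159.2),(658.2,-141.3),(667.1,-125.4),(672,-113.6)):go(*p,8,98.6)
E
```

```text
at [ 554.1 -205.8    9.5] 98.8 shift [ 6.  33.7  1.5  0.2]
at [ 554.1 -205.8    9.5] 98.8 shift [11.2 55.8  1.5  0.2]
at [ 554.1 -205.8    9.5] 98.8 shift [19.9 76.8  1.5  0.2]
at [ 554.1 -205.8    9.5] 98.8 shift [32.3 95.9  1.5  0.2]
at [ 554.1 -205.8    9.5] 98.8 shift [ 47.8 112.7   1.5   0.2]
at [ 554.1 -205.8    9.5] 98.8 shift [ 62.1 124.    1.5   0.2]
at [ 554.1 -205.8    9.5] 98.8 shift [ 73.  130.6   1.5   0.2]
```

Emit:
step_arm(plan=[[[1,10,1,0,-1],[3,19,1,0,-1],[4.5,27,1,0,-1],[6,34,1,0,-1],[8,42,1,0,-1],[10,50,1,0,-1],[12,58,1,0,-1],[16,67,1,0,-1]]])

```text
t: 7.03
eef_pos: [619.7, -181.4, 11.3]
tcp_rot: [3.141, 0.0, 1.723]
ft_force: [-0.9, -1.0, 1.0]
opening: 0.006
grip_force: 0.9
```

Emit:
step_arm(plan=[[[4,9,0,0,-1],[10,19,0,0,-1],[16,29,0,0,-1],[23,38,0,0,-1],[31,45,0,0,-1],[38,51,0,0,-1],[43,54,0,0,-1],[45,56,0,0,-1]]])

```text
t: 7.7
eef_pos: [667.6, -127.2, 10.9]
tcp_rot: [-3.141, -0.0, 1.724]
ft_force: [-0.6, -1.3, -0.8]
opening: 0.004
grip_force: 0.4
```

```bash
python3 - <<'E'
from h import *;import cv2
go(672,-113.6,8,98.6)
ims=[env.read_camera("scene")[210:350,225:425],env.read_camera("side")[210:350,290:490]]
cv2.imwrite("pics/b3.png",np.vstack([cv2.resize(i,None,fx=2.1,fy=2.1,interpolation=2) for i in ims]))
E
```

```text
at [ 667.6 -127.2   10.9] 98.8 shift [12.8  6.4  2.9  0.2]
```

View pics/b3.png

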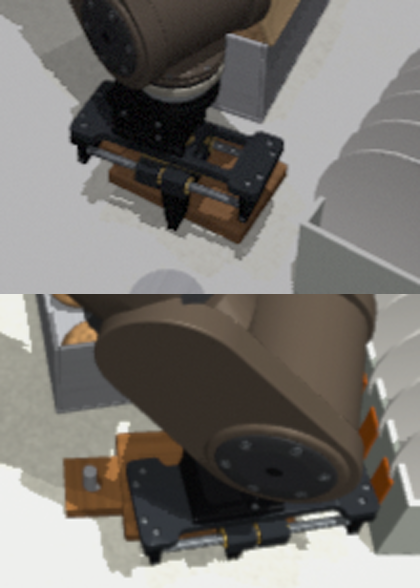

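The board is near the target, with about 7° left to turn. I'll finish the push, back off, and check.

Emit:
step_arm(plan=[[[5,1,1,0,-1],[10,2,1,0,-1],[15,3,1,0,-1],[15,3,1,0,-1],[-10,0,0,0,-1],[-25,0,0,0,-1]]])

```text
t: 8.3
eef_pos: [671.1, -153.8, 11.2]
tcp_rot: [-3.141, -0.0, 1.724]
ft_force: [0.5, 0.0, 0.7]
opening: 0.003
grip_force: 0.0
```

Emit:
step_arm(plan=[[[0,0,-30,0,-1],[0,0,-70,0,-1],[-40,0,-110,0,-1],[-80,-40,-150,0,-1],[-120,-80,-190,0,-1],[-140,-120,-220,0,-1],[-140,-160,-220,0,-1],[-140,-200,-220,0,-1]]])

```text
t: 8.97
eef_pos: [548.1, -301.3, 216.0]
tcp_rot: [3.14, 0.002, 1.722]
ft_force: [0.6, -1.5, 0.1]
opening: 0.003
grip_force: 0.0
```

```bash
python3 - <<'E'
from h import *;import cv2
go(672,-113.6,8,98.6)
ims=[env.read_camera("scene")[200:340,225:425],env.read_camera("side")[210:350,290:490]]
cv2.imwrite("pics/b4.png",np.vstack([cv2.resize(i,None,fx=2.1,fy=2.1,interpolation=2) for i in ims]))
E
```

```text
at [ 548.1 -301.3  216. ] 98.7 shift [1.668e+02 1.509e+02 2.080e+02 1.000e-01]
```

View pics/b4.png

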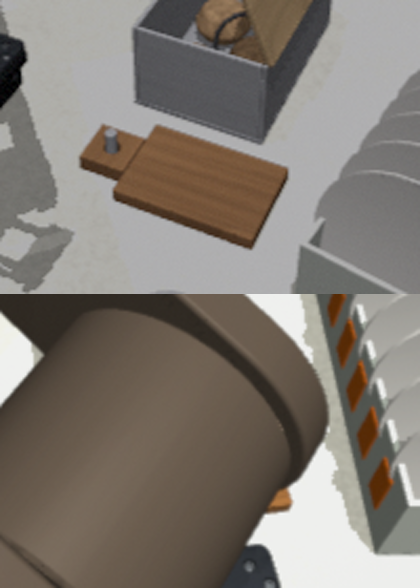

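```bash
python3 - <<'E'
from h import *
f=lambda u,v,z:atz("scene",(225+u/2.1,200+v/2.1),z)[:2]
def a(p,q):d=q-p;return np.degrees(np.arctan2(d[1],d[0])).round(1),np.linalg.norm(d).round()
print(a(f(155,126,18),f(287,170,18)),a(f(113,193,18),f(250,238,18)),a(f(250,238,18),f(287,170,18)),a(f(113,193,18),f(155,126,18)))
print(a(f(136,102,0),f(263,142,0)),a(f(134,30,110),f(266,67,110)))
E
```

```text
(np.float64(9.0), np.float64(147.0)) (np.float64(10.9), np.float64(143.0)) (np.float64(97.9), np.float64(94.0)) (np.float64(100.6), np.float64(99.0))
(np.float64(9.8), np.float64(149.0)) (np.float64(10.7), np.float64(144.0))
```

```bash
python3 -c "
from cell import env
print(env.job_done())"
```

```text
the job is handed in; nothing more can be done
None
```

I handed the job in: measured from the last picture, the board is within about 1–2° of parallel to the bin's side, flat on its pin with its free end towards the bin's back. The lid stands open at roughly 68°, and the mug and tumbler were not touched; the hand-in gave no verdict.

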